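# Open the double-latched shaker lid and load the tube rack

### The job

Load the orange tube rack into the bench shaker: slide the yellow latch fully open, lift the lid slightly by its bar until the safety catch stops it, and push the red catch that rises out of its slot across to its stop. Then raise the lid to upright, leave it open, and set the rack, always upright, flat in the middle of the black pad in the chamber, long side along the pad's long side. Leave the tip box, bottle and beaker where they are.

Things in the scene. Friction and masses are not known exactly. Their poses are not given: they have to be found in the camera images.
- shaker: White bench shaker, fixed, 255 x 260 mm, grey console along its front (-x) side. Origin: centre of its underside on the bench; z up, +x from console to lid hinge. All x, y, z in mm below are in this frame. Console x -130 to -55, top z 86. Closed lid x -58 to 124, top z 121. Chamber wall tops z 90, inside x -49 to 119, y +-124.
- latch (a joint): Travel (m) of the yellow primary latch along the shaker's -y: 0 closed (starts at 0 to 0.004), 0.056 fully open; stays where left, friction 2.5 N. Its plate, 55 x 50 x 12 mm, underside z 89, holds the lid's steel tongue down and covers the red catch; the tongue is free from 0.045 on.
- latch_grip (a point): Middle of the latch's upright yellow grip fin: 12 mm thick along x, 36 mm along y, from the plate's top (z 101) up to z 137. Closed, this point is at x -100, y 105, z 123. At least 34 mm is free on both sides of the fin along x.
- lid (a joint): Lid angle (rad), 0 closed, 1.57 upright (stop); turns about lid_hinge, the front edge going up and to +x. A stiff hinge (0.5 N m friction) keeps it at any angle; about 5 N at the bar lifts it. With the latch open it rises to about 0.12 rad, where the catch's hook stops it; with the catch across it opens fully.
- lid_handle (a point): Middle of the lid's round aluminium bar, 14 mm thick, 90 mm long along y, on two end arms 49 mm ahead of the lid's front edge. Lid closed: x -105, y -70, z 112; 35 mm free beyond the bar on both sides along x, 19 mm below it to the console. The bar can turn in a grip.
- lid_hinge (a point): Middle of the lid's hinge line, at x 115, y 0, z 95; the line runs along y. The bar's axis is 220.7 mm from it and, closed, 0.077 rad above level as seen from it.
- catch (a joint): Travel (m) of the red safety catch, which slides on the lid along the shaker's -y: 0 hooked, 0.018 fully across (stop); the lid is free from 0.012 on. It stays where left; friction 2 N.
- catch_tab (a point): Middle of the top of the red catch tab: 35 mm along x, 18 along y, 41 tall below this point (lid closed: x -92, y 105, z 86, flush in a console slot under the latch). It rides on the lid: lifting the lid to the catch's stop raises it 25 mm above the console, to be pushed on its +y (outer) side towards -y; that side is free. On the upright lid it juts 50 mm to -x (z 280 to 325, y 78 to 110).
- pad (a point): Middle of the top of the black rubber pad on the chamber floor, 110 mm (x) by 140 mm (y), at x 20, y 0, z 42.
- rack_center (a point): Centre, half-way up, of the loose orange tube rack: 80 mm (its x) x 110 (its y) x 75 high, 0.2 to 0.4 kg; 37.5 mm above its underside. Tube caps reach 38 mm above the underside; a central rib, 14 mm thick (x), 70 long (y), rises to 75 mm: pinch it across x. A half turn makes no difference.
- tipbox_center (a point): Bystander: grey and pale yellow pipette-tip box, 87 x 122 x 59 mm; its centre. It stands on one side of the shaker, the rack on the other.
- bottle: Bystander: glass bottle with blue cap, 70 mm across, 150 mm tall; origin at the centre of its underside.
- beaker: Bystander: white beaker, 80 mm across, 80 mm tall; origin at the centre of its underside.
Mind the look-alikes: they are no part of the job. There is more than one size of the part that bears rack_center; the job needs the smallest.

How it is judged:
On the way, in this order (a step that is already met when the one before it is completed fails the run):
1. The yellow latch is slid open (value of joint latch above 0.048 m and value of joint lid below 0.05 rad), for 0.1 s.
2. The lid is lifted slightly, still held by the hooked safety catch (value of joint lid between 0.08 and 0.25 rad and value of joint catch below 0.006 m), for 0.2 s.
3. The red safety catch is pushed across while the lid is only slightly lifted (value of joint catch above 0.013 m and value of joint lid below 0.3 rad), for 0.1 s.
4. The lid is raised to upright (value of joint lid above 1.3 rad), for 0.2 s.
5. The rack stands on the pad in the chamber (x of rack_center in the frame of shaker between -0.002 and 0.042 m and y of rack_center in the frame of shaker between -0.022 and 0.022 m and z of rack_center in the frame of shaker between 0.073 and 0.086 m and angle between the x axis of rack_center and the x axis of shaker, either way round below 0.2 rad and angle between rack_center's own z axis and vertical below 0.1 rad), for 0.2 s.
At the end, for the whole second after the job is handed in: The rack stands flat on the pad, its centre within 22 mm of the pad's centre along the shaker's x and y, tilt under 0.1 rad, its x axis within 0.2 rad of the shaker's, either way round. The lid stands open beyond 1.25 rad (all of step 5 and value of joint lid above 1.25 rad); the robot touches nothing.
It fails at once if The pipette-tip box is moved more than 30 mm (distance of tipbox_center from where it was at the start of the episode above 0.03 m).
It fails at once if The bottle is moved more than 30 mm (distance of bottle from where it was at the start of the episode above 0.03 m).
It fails at once if The beaker is moved more than 30 mm (distance of beaker from where it was at the start of the episode above 0.03 m).
It fails at once if The rack is tipped more than 0.6 rad (angle between rack_center's own z axis and vertical above 0.6 rad).
It also fails if it takes over 72 s, if anything falls off the work surface, if the arm or the gripper's body presses on something with over 40 N, if the wrist force passes 120 N, or if a joint passes its speed limit or range.

### The arm

A 6-joint arm with a two-finger parallel gripper is mounted at the origin on the work surface. World frame = base frame: x ahead of the robot, y to its left, z up, the work surface at z = 0. Lengths are in m, angles in rad, forces in N, time in s.
With the tool pointing down it reaches from about 0.275 to 0.825 m from the base axis. Payload 4.9 kg.
Tool frame: the origin (TCP) lies midway between the tips of the shut fingers; the grasp point (between the pads) lies 19 mm behind it (grip_point_offset is the distance from the TCP to the grasp point, in m); z points along the fingers, x is the direction in which the jaws open and shut, and the axes are right-handed (so a half turn about z gives the same grasp; the last joint's range is limited). The gripper opens to 85 mm and grips with 20 to 120 N. Pads are 22 mm wide; open, the fingers measure 114 mm over their backs; the gripper's body (76 mm by 85 mm) begins 54 mm behind the grasp point. The pads swing forward as they close: fully open they stand 13 mm farther back than shut.
Start: joints at [1.015, 0.326, -0.193, 1.052, 0, 1.437], TCP at [0.225, 0.502, 0.231] pointing down, gripper open.
Joint ranges: [-2.65, 2.65], [-0.97, 1.79], [-1.3, 1.35], [-1.93, 2.1], [-1.47, 1.37], [-3.14, 3.14]. Speed limits (rad/s): [2.57, 2.57, 3.14, 3.14, 3.14, 3.14].

### API

Orientations are given as a rotation vector (axis times angle).
In Python, from cell import * gives the robot as it stands. Calls block until the motion is done:
- movep(position, orientation): joint-space move of the TCP to a pose.
- move_l(position, velocity=0.15, rot=None, until_force=None): straight line of the TCP; rot=None keeps the orientation; velocity is the mean speed in m/s. With until_force (N) it stops when the force on the tool has changed by that much, and returns True; else False.
- set_joints(angles): joint-space move.
- let_go() and grab(newtons=None): open the fingers fully, or close them until they stop; newtons is the grip in N (None keeps the last).
- sleep(seconds).
- ik(position, orientation): joint angles nearest the present ones, or None.
- get_state(): the state.
- grab_frame(name): name is "scene" or "top" or "wrist"; returns a dict with "img" (420x560x3 uint8, red, green, blue), "fx", "fy", "cx", "cy" (pixels), "cam_to_world" (4x4, takes a point from camera to world coordinates); the wrist camera has in their place "T_tool_cam" (4x4, takes a point from camera to tool coordinates, whose origin is the TCP and whose axes are the tool frame's). Camera axes: x right, y down, z forward; pixel columns grow to the right and rows downward; lengths in m; the calibration is good to about 2 mm. A picture is of the moment at which its call begins: read the wrist's pose just before it. There is no depth.
A pose or a line that the arm cannot do raises MotionError and nothing moves.
- sign_off(): hands the job in, once; it reports no verdict.
Trained networks look in the newest picture that a camera, given by its name, has taken for a name from the list of things; names that differ only in an ending like _2 or _b are one class to them, and where a whole thing is asked for, a point or a joint stands for the part that bears it (a point fixed in the world has none). Each returns a list of dicts, best first, with "score" (0 to 1); they miss things now and then, are a little off and sometimes report something else, mostly with a low value. They report only what shows in the picture. A call takes as long as a camera call. They do not tell look-alikes from the thing itself.
- spot_in(camera, name): "centre" ([column, row] in pixels, amid what is visible of it).
- silhouettes(camera, name): "mask" (420x560 bool, what is visible of it) and "centre" ([column, row] in pixels, amid what is visible of it).
- tip_of(camera, name): "centre" ([column, row] in pixels: a listed point, or the origin of a listed thing).
The state is a dict: "clock": time; "q": joint angles; "joint_velocities": joint speeds; "tau": joint torques, N m; "position": TCP position; "eef_rot": TCP orientation; "contact_force": force on the tool from outside, world axes, zero at the start; "wrist_torque": the same for the moment, N m; "finger_gap": opening from 0.0 (shut) to 1.0 (fully open).
Only numpy, scipy, OpenCV 4.12 (cv2) and the standard library are available. Lean on these libraries where they do the work, as an engineer would, in place of code of your own. Each camera call takes 0.05 s, during which the arm holds its last target. There are 200 camera calls.

## Working session

There is one attempt and no reset: what is moved stays moved. The work goes in short steps, each a Python script; the robot and the scene stay as the last script left them, time stands still between calls to the robot, and variables do not carry over. Pictures are saved under pics/ and viewed, about 8 in all and at most 12, crops included, and the job is handed in when it is done.

```bash
ls; mkdir -p pics; python3 - <<'E'
from cell import *
import cv2,numpy as np
for c in ["scene","top"]:
    f=grab_frame(c); cv2.imwrite(f"pics/{c}0.png",f["img"][:,:,::-1]); np.savez(f"{c}.npz",**f)
    print(c,f["fx"],f["fy"],f["cx"],f["cy"]); print(np.round(f["cam_to_world"],3).tolist())
    for n in ["shaker","latch_grip","lid_handle","lid_hinge","rack_center","tipbox_center","bottle","beaker"]:
        print(n,[(np.round(d["centre"]).tolist(),round(d["score"],2)) for d in tip_of(c,n)])
print(get_state())
E
```

```text
pics
scene 436.7382209374255 436.7382209374255 280.20374450291024 205.85152503390964
[[-0.24, 0.661, -0.711, 1.43], [0.971, 0.171, -0.169, 0.328], [0.01, -0.73, -0.683, 0.993], [0.0, 0.0, 0.0, 1.0]]
shaker [([238.0, 242.0], 0.73)]
latch_grip [([274.0, 188.0], 0.46)]
lid_handle [([215.0, 190.0], 0.71)]
lid_hinge [([230.0, 251.0], 0.64)]
rack_center [([361.0, 222.0], 0.86), ([427.0, 242.0], 0.72), ([383.0, 184.0], 0.71)]
tipbox_center []
bottle [([347.0, 273.0], 0.76)]
beaker [([133.0, 238.0], 0.75)]
top 405.5127357944222 405.5127357944222 285.7036059572321 216.28118092499713
[[0.019, -0.999, 0.036, 0.433], [-1.0, -0.019, -0.021, 0.101], [0.021, -0.036, -0.999, 1.184], [0.0, 0.0, 0.0, 1.0]]
shaker []
latch_grip [([285.0, 219.0], 0.57)]
lid_handle [([352.0, 212.0], 0.83)]
lid_hinge [([310.0, 134.0], 0.57)]
rack_center [([167.0, 292.0], 0.97), ([115.0, 203.0], 0.94), ([189.0, 226.0], 0.56)]
tipbox_center [([441.0, 232.0], 0.83)]
bottle [([195.0, 163.0], 0.67)]
beaker [([425.0, 164.0], 0.79)]
{'clock': 0.9, 'q': array([ 1.01480315e+00,  3.26190531e-01, -1.92613446e-01,  1.05200842e+00,
        4.01983373e-06,  1.43660362e+00]), 'joint_velocities': array([1.15196592e-03, 1.64568030e-03, 1.60280413e-04, 1.67008957e-03,
       2.16686722e-03, 9.57344741e-06]), 'tau': array([-8.73882273e-04, -4.43310785e+01,  2.62761247e+01,  8.61806111e-04,
       -3.03986280e-04,  2.02788591e-06]), 'position': array([0.22516044, 0.50180693, 0.23128088]), 'eef_rot': array([ 2.63725514e+00,  1.70718176e+00, -2.55220218e-05]), 'contact_force': array([-0.70560814,  0.51292622,  0.36279602]), 'wrist_torque': array([ 0.01423093,  0.04428383, -0.03543678]), 'finger_gap': 0.9982732354125659}
```

```bash
python3 - <<'E'
import cv2
a=cv2.imread('pics/top0.png')
cv2.imwrite('pics/top0b.png',cv2.resize(a,(800,600),interpolation=cv2.INTER_CUBIC))
E
```

```text
(no output)
```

View pics/top0b.png

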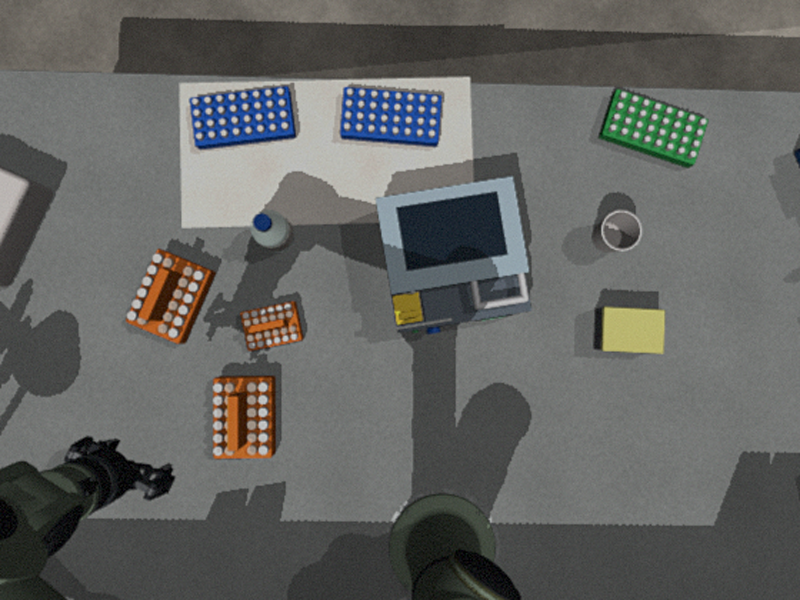

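View pics/scene0.png

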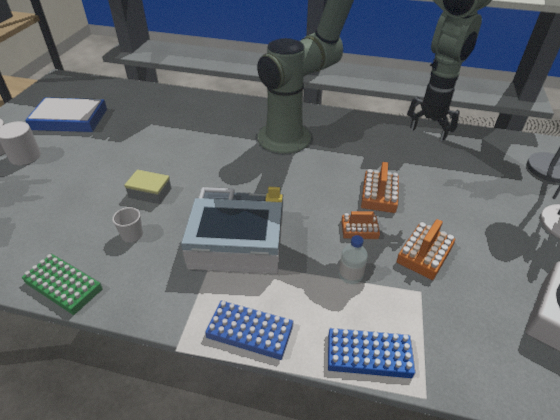

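Seen in the top view (560-px pixels), the rack candidates are three orange ones: (189,228), (167,292) and (115,203). Blue and green racks are look-alikes too. The one at (189,228) is clearly the smallest, about 40 px ≈ 110 mm long. The tip box is to the right at (441,232), the bottle at (188,162) and the beaker at (434,161). Next I fit the shaker pose.

```bash
cat > h.py <<'E'
from cell import *
import cv2,numpy as np,json
from scipy.optimize import least_squares
from scipy.spatial.transform import Rotation as R
def proj(f,T,P):
    P=np.atleast_2d(P); p=(P-T[:3,3])@T[:3,:3]
    return np.c_[f["cx"]+f["fx"]*p[:,0]/p[:,2], f["cy"]+f["fy"]*p[:,1]/p[:,2]]
def plane(f,T,uv,z):
    d=T[:3,:3]@np.array([(uv[0]-f["cx"])/f["fx"],(uv[1]-f["cy"])/f["fy"],1]); o=T[:3,3]
    return o+d*(z-o[2])/d[2]
def toolT(s):
    T=np.eye(4);T[:3,:3]=R.from_rotvec(s["eef_rot"]).as_matrix();T[:3,3]=s["position"];return T
def wrist(name=None):
    T=toolT(get_state()); f=grab_frame("wrist"); T=T@f["T_tool_cam"]
    if name: cv2.imwrite(name,f["img"][:,:,::-1])
    return f,T
def S2W(pose,P):
    x,y,a=pose; P=np.atleast_2d(P)/1000.; c,s=np.cos(a),np.sin(a)
    return np.c_[x+c*P[:,0]-s*P[:,1], y+s*P[:,0]+c*P[:,1], P[:,2]]
def down(yaw):  # tool z down, tool x along yaw
    return (R.from_euler('z',yaw)*R.from_euler('x',np.pi)).as_rotvec()
PT=dict(latch_grip=[-100,105,123],lid_handle=[-105,-70,112],lid_hinge=[115,0,95],shaker=[0,0,0])
E
python3 - <<'E'
from h import *
obs=[]
for c in ["top","scene"]:
    f=grab_frame(c);T=f["cam_to_world"]
    for n in PT:
        d=tip_of(c,n)
        if d: obs.append((f,T,np.array(PT[n]),np.array(d[0]["centre"]),c+n,1. if n!='shaker' else .3))
    if c=="top":
        ft=f
        k=560/800
        for uv,P in [((377,199),[124,127,121]),((516,178),[124,-127,121]),((528,275),[-58,-127,121]),((390,290),[-58,127,121])]:
            obs.append((f,T,np.array(P),np.array(uv)*k,"corner",1.))
def res(p): return np.concatenate([(proj(f,T,S2W(p,P))[0]-uv)*w for f,T,P,uv,_,w in obs])
r=least_squares(res,[.45,0,.15],loss='soft_l1',x_scale=[.01,.01,.1])
print(r.x)
for o,e in zip(obs,[(proj(f,T,S2W(r.x,P))[0]-uv) for f,T,P,uv,_,w in obs]): print(o[4],e.round(1))
json.dump(list(r.x),open("pose.json","w"))
ft=grab_frame("top");T=ft["cam_to_world"]
for d in silhouettes("top","rack_center"):
    m=d["mask"].astype(np.uint8); c=np.argwhere(m)[:,::-1].astype(np.float32)
    P=np.array([plane(ft,T,u,.035)[:2] for u in c]).astype(np.float32)
    print(d["centre"],d["score"],cv2.minAreaRect(P))
for n,z in [("tipbox_center",.03),("bottle",0),("beaker",0)]:
    d=tip_of("top",n); print(n,[plane(ft,T,x["centre"],z).round(3) for x in d[:1]])
E
```

```text
[ 0.57966401 -0.005878    0.16592636]
toplatch_grip [0.6 0.6]
toplid_handle [-1.4  0.4]
toplid_hinge [ 2.6 -0.4]
topshaker [ 0.7 -0.2]
corner [ 0.2 -2.9]
corner [-2.4 -1.6]
corner [-0.3 -2. ]
corner [1.1 1.5]
scenelatch_grip [ 0.9 -0.6]
scenelid_handle [ 5.7 -0.3]
scenelid_hinge [-1.1 -2.8]
sceneshaker [-0.4 -0.6]
[192.0, 227.8] 0.87 ((0.4357609450817108, 0.3471294045448303), (0.07886942476034164, 0.11180908977985382), 13.903817176818848)
[169.7, 294.1] 0.85 ((0.2557845115661621, 0.39575624465942383), (0.16284553706645966, 0.1253136247396469), 1.7607505321502686)
[120.9, 207.2] 0.62 ((0.4898169934749603, 0.5469080805778503), (0.128366157412529, 0.15951929986476898), 68.63114929199219)
tipbox_center [array([ 0.44 , -0.367,  0.03 ])]
bottle [array([0.626, 0.343, 0.   ])]
beaker [array([ 0.634, -0.331,  0.   ])]
```

```bash
python3 - <<'E'
from h import *
p=json.load(open("pose.json")); rot=down(p[2])
def chk(n,P,yaw=p[2]):
    q=ik(S2W(p,P)[0],down(yaw)); print(n,S2W(p,P)[0].round(3),None if q is None else np.round(q,2))
chk("fin",[-100,105,107]);chk("catch",[-92,107,94]);chk("up",[132,-70,297]);chk("mid",[-20,-70,260]);chk("pad",[20,0,80]);chk("padhi",[20,0,220])
chk("up180",[132,-70,297],p[2]+np.pi)
movep(S2W(p,[-110,20,300])[0],rot)
f,T=wrist("pics/w1.png"); print(get_state()["clock"],f["T_tool_cam"].round(3).tolist())
obs=[]
for n in ["latch_grip","lid_handle","catch_tab"]:
    d=tip_of("wrist",n)
    for x in d[:2]:
        P=PT.get(n,[-92,105,86]); print(n,x["centre"],x["score"],"pred",proj(f,T,S2W(p,P))[0].round(1), "world",plane(f,T,x["centre"],P[2]/1000).round(4),"exp",S2W(p,P)[0].round(4))
E
```

```text
fin [0.464 0.081 0.107] [ 0.02  0.31 -0.57  0.69  0.    1.42]
catch [0.471 0.084 0.094] [ 0.02  0.34 -0.56  0.66  0.    1.43]
up [ 0.721 -0.053  0.297] [-0.18  0.66  0.51  1.42  0.    1.23]
mid [ 0.572 -0.078  0.26 ] [-0.26  0.36 -0.07  1.14  0.    1.14]
pad [ 0.599 -0.003  0.08 ] [-0.13  0.55 -0.26  0.76  0.    1.28]
padhi [ 0.599 -0.003  0.22 ] [-0.13  0.43 -0.07  1.07  0.    1.28]
up180 [ 0.721 -0.053  0.297] [-0.18  0.66  0.51  1.42  0.   -1.91]
3.7333 [[1.0, -0.001, 0.001, -0.001], [0.0, 0.962, 0.274, -0.07], [-0.001, -0.274, 0.962, -0.142], [0.0, 0.0, 0.0, 1.0]]
latch_grip [282.3, 104.9] 0.71 pred [282.3 104.3] world [0.4638 0.0806 0.123 ] exp [0.4637 0.0812 0.123 ]
latch_grip [474.1, 204.3] 0.37 pred [282.3 104.3] world [0.6752 0.0178 0.123 ] exp [0.4637 0.0812 0.123 ]
lid_handle [276.8, 269.0] 0.59 pred [276.  268.3] world [ 0.4887 -0.093   0.112 ] exp [ 0.4877 -0.0923  0.112 ]
```

View pics/w1.png

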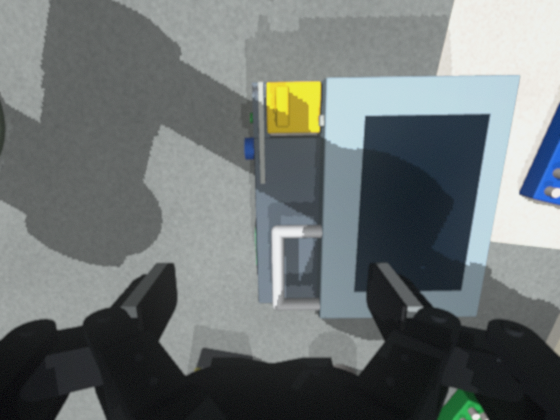

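The wrist view shows the yellow fin at (282,105) and the bar at (277,268), both within 1 mm of the fitted pose. Now I open the latch.

```bash
python3 - <<'E'
from h import *
p=json.load(open("pose.json")); rot=down(p[2]); W=lambda *P:S2W(p,P)[0]
let_go()
movep(W(-100,103,190),rot); move_l(W(-100,103,107),0.12)
grab(30); print("gap",get_state()["finger_gap"])
print(move_l(W(-100,42,107),0.06,until_force=18))
s=get_state(); print(s["position"],W(-100,47,107),s["contact_force"],s["finger_gap"])
let_go(); move_l(W(-100,47,190),0.2)
movep(W(-105,-70,190),rot)
f,T=wrist("pics/w2.png")
for n in ["latch_grip","lid_handle"]:
    for x in tip_of("wrist",n)[:2]: 
        w=plane(f,T,x["centre"],PT[n][2]/1000); d=w[:2]-p[:2]; c,s_=np.cos(p[2]),np.sin(p[2])
        print(n,x["score"],(c*d[0]+s_*d[1])*1e3,(-s_*d[0]+c*d[1])*1e3)
print(get_state()["clock"])
E
```

```text
gap 0.13478908985207938
True
[0.4736625  0.02488308 0.10851297] [0.47327463 0.02395989 0.107     ] [-1.11749051  2.43951428  5.13358799] 0.13132089253279378
latch_grip 0.91 -100.09120025743572 48.2477435159335
lid_handle 0.67 -102.65422197927032 -73.26120596727257
9.125
```

```bash
cat >> h.py <<'E'
def barP(th,dz=-17,y=-70):  # TCP in shaker frame for lid angle th
    a=th+.077; return [115-220.7*np.cos(a), y, 95+220.7*np.sin(a)+dz]
def w2s(p,w):
    d=np.asarray(w)[:2]-p[:2]; c,s=np.cos(p[2]),np.sin(p[2])
    return np.array([(c*d[0]+s*d[1])*1e3,(-s*d[0]+c*d[1])*1e3,w[2]*1e3])
E
python3 - <<'E'
from h import *
p=json.load(open("pose.json")); rot=down(p[2]); W=lambda P:S2W(p,P)[0]
move_l(W(barP(0)),0.12); s=get_state(); print(s["contact_force"])
grab(40); s=get_state(); print("gap",s["finger_gap"],s["contact_force"])
for th,u in [(.06,30),(.1,30),(.135,18)]:
    h=move_l(W(barP(th)),0.05,until_force=u); s=get_state()
    print(h,w2s(p,s["position"]).round(1),np.round(barP(th),1),s["contact_force"].round(1))
    if h: break
sleep(.3); s=get_state(); print(w2s(p,s["position"]).round(1),s["contact_force"].round(1))
let_go(); sleep(.2)
f,T=wrist()
P=w2s(p,s["position"]); move_l(W([P[0],-70,200]),0.2)
movep(W([-92,145,200]),rot); f,T=wrist("pics/w3.png")
for n,z in [("catch_tab",.111),("lid_handle",.137)]:
    for x in tip_of("wrist",n)[:2]: print(n,x["score"],x["centre"],w2s(p,plane(f,T,x["centre"],z)).round(1))
print(get_state()["clock"])
E
```

```text
[-20.2345151    2.94168151  46.59966325]
gap 0.5324303291049343 [ 4.36613637 21.51439328 71.74071789]
True [-98.1 -70.9 107.5] [-103.6  -70.   108.1] [-23.7  -6.1  14.8]
[-102.2  -70.8  106.9] [-23.   -6.3  18.9]
catch_tab 0.61 [273.3, 260.1] [-91.1 109.3 111. ]
13.6167
```

View pics/w3.png

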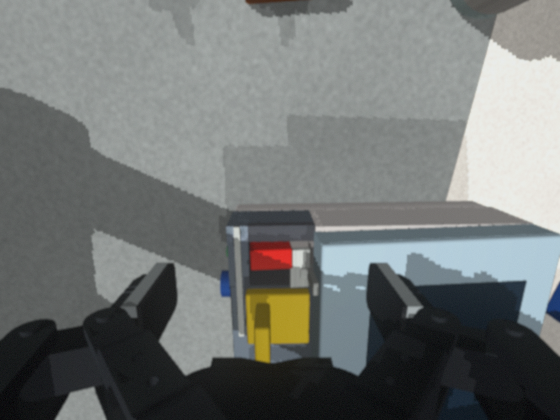

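Setback: the fully open fingers (114 mm over their backs) hit the lid edge, so the bar wasn't gripped (gap 0.53). The picture shows the red tab at (272,256) and the latch open. I'll measure the lid's angle by parallax, then regrip with the tool tilted about 20°.

```bash
python3 - <<'E'
from h import *
p=json.load(open("pose.json")); rot=down(p[2]); W=lambda P:S2W(p,P)[0]
V=[]
for P in ([-105,40,190],[-105,-80,190],[-150,110,200]):
    movep(W(P),rot); f,T=wrist("pics/w4_%d.png"%P[1])
    for n in ("lid_handle","catch_tab","latch_grip"):
        for x in tip_of("wrist",n)[:1]:
            print(P,n,x["score"],np.round(x["centre"]),[w2s(p,plane(f,T,x["centre"],z)).round(1)[:2].tolist() for z in (.086,.112,.137)])
s=get_state(); print(s["clock"],s["contact_force"])
E
python3 -c "
import cv2,numpy as np
cv2.imwrite('pics/w4.png',np.hstack([cv2.resize(cv2.imread('pics/w4_%d.png'%k),(400,300)) for k in (40,110)]))"
```

```text
[-105, 40, 190] lid_handle 0.61 [276. 363.] [[-101.8, -106.8], [-102.2, -84.0], [-102.6, -62.1]]
[-105, 40, 190] catch_tab 0.92 [292. 125.] [[-89.7, 104.9], [-91.4, 105.3], [-93.0, 105.7]]
[-105, 40, 190] latch_grip 0.55 [280. 217.] [[-98.9, 34.0], [-99.6, 41.9], [-100.3, 49.5]]
[-105, -80, 190] lid_handle 0.71 [278. 218.] [[-100.1, -85.3], [-100.7, -77.3], [-101.2, -69.6]]
[-150, 110, 200] catch_tab 0.74 [342. 219.] [[-90.4, 100.1], [-96.5, 108.3], [-102.3, 116.1]]
[-150, 110, 200] latch_grip 0.92 [336. 294.] [[-91.2, 28.9], [-97.1, 44.3], [-102.9, 59.1]]
16.075 [ 0.95558463 -0.46006929 -0.3389627 ]
```

View pics/w4.png

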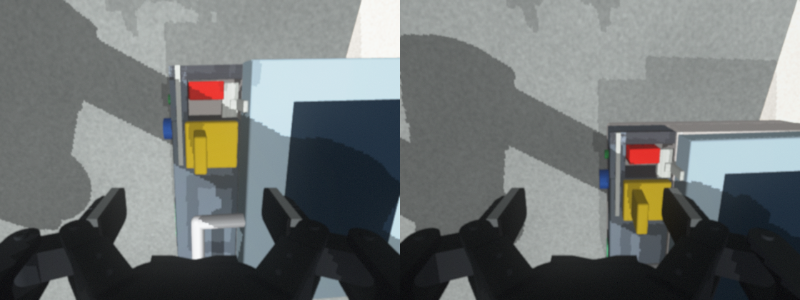

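The catch reads y 105 (travel ≈ 0) and the bar sits at z about 131, so the lid rose only to about 0.08 rad. I'll regrip tilted and lift it to the stop.

```bash
cat >> h.py <<'E'
A=np.radians(25)
def tilt(yaw): return (R.from_euler('z',yaw)*R.from_euler('y',-A)*R.from_euler('x',np.pi)).as_rotvec()
def tb(th,f=14,y=-70):  # tilted TCP, f mm beyond the bar at angle th
    a=th+.077; return [115-220.7*np.cos(a)+f*np.sin(A), y, 95+220.7*np.sin(a)-f*np.cos(A)]
E
python3 - <<'E'
from h import *
p=json.load(open("pose.json")); rot=tilt(p[2]); W=lambda P:S2W(p,P)[0]
movep(W(tb(.085,-70)),rot); s0=get_state()["contact_force"]
print(move_l(W(tb(.085)),0.1,until_force=12)); print(w2s(p,get_state()["position"]),tb(.085),get_state()["contact_force"]-s0)
grab(30); s=get_state(); print("gap",s["finger_gap"],s["contact_force"].round(1),w2s(p,s["position"]).round(1))
E
```

```text
False
[-96.60539527 -69.74278104 118.20096018] [np.float64(-96.89364700513592), -70, np.float64(117.90891069059201)] [-0.68960616 -1.30316476  0.50463353]
gap 0.15381569994211858 [-0.8  0.   1.1] [-97.  -70.1 117.9]
```

```bash
python3 - <<'E'
from h import *
p=json.load(open("pose.json")); rot=tilt(p[2]); W=lambda P:S2W(p,P)[0]
for th in (.1,.115,.13,.14):
    h=move_l(W(tb(th)),0.03,until_force=14); s=get_state(); P=w2s(p,s["position"])
    print(th,h,P.round(1),np.round(tb(th),1),s["contact_force"].round(1))
    if h: break
sleep(.3); s=get_state(); print(w2s(p,s["position"]).round(1),s["contact_force"].round(1))
let_go(); sleep(.1); move_l(W(tb(.12,-70)),0.2)
movep(W([-105,40,200]),down(p[2])); 
for P in ([-105,40,200],[-92,145,200]):
    movep(W(P),down(p[2])); f,T=wrist()
    for n in ("catch_tab","lid_handle"):
        for x in tip_of("wrist",n)[:1]:
            print(n,x["score"],[w2s(p,plane(f,T,x["centre"],z)).round(1)[:2].tolist() for z in (.086,.101,.111,.137)])
print(get_state()["clock"])
E
```

```text
0.1 False [-96.6 -70.1 121.1] [-96.3 -70.  121.2] [-0.8 -1.   0.5]
0.115 False [-96.  -70.1 124.4] [-95.7 -70.  124.4] [-2.  -1.2 -0.8]
0.13 False [-95.6 -70.  127.4] [-95.1 -70.  127.7] [-1.3 -3.5 -2.7]
0.14 False [-95.6 -69.9 128.3] [-94.6 -70.  129.8] [  6.2  -3.1 -19.6]
[-95.6 -69.9 128.2] [  6.3  -3.4 -19. ]
catch_tab 0.62 [[-98.6, 35.9], [-99.0, 40.2], [-99.3, 43.1], [-100.1, 50.6]]
lid_handle 0.57 [[-97.6, -115.8], [-98.1, -102.6], [-98.4, -93.7], [-99.3, -70.8]]
catch_tab 0.74 [[-93.2, 95.8], [-93.2, 102.9], [-93.2, 107.5], [-93.1, 119.7]]
22.75
```

```bash
python3 - <<'E'
from h import *
p=json.load(open("pose.json")); rot=down(p[2]); W=lambda P:S2W(p,P)[0]
grab(30)
movep(W([-97,146,180]),rot); move_l(W([-97,146,95]),0.15)
h=move_l(W([-97,100,95]),0.05,until_force=14); s=get_state(); print(h,w2s(p,s["position"]).round(1),s["contact_force"].round(1),s["clock"])
f,T=wrist("pics/w5.png")
E
```

```text
True [-96.8 105.4  94.8] [0.5 1.6 0.2] 25.3083
```

View pics/w5.png

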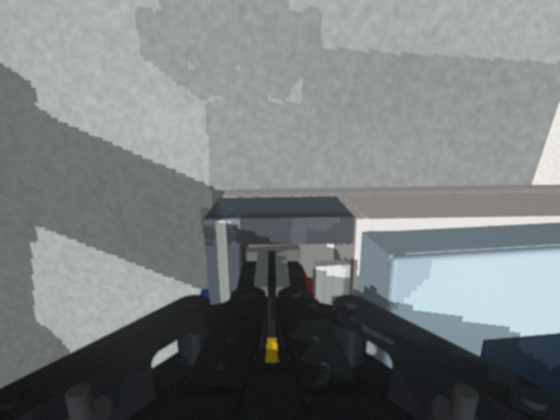

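The picture shows the fingers against the red tab, just visible at (310,288), stopped by force at y≈105, about the expected full travel. I'll back off, measure the catch, then regrip the bar and raise the lid.

```bash
python3 - <<'E'
from h import *
p=json.load(open("pose.json")); W=lambda P:S2W(p,P)[0]
move_l(W([-97,125,95]),0.2); move_l(W([-97,110,200]),0.3); let_go()
movep(W([-105,15,200]),down(p[2])); f,T=wrist("pics/w6.png")
for x in tip_of("wrist","catch_tab")[:2]:
    print(x["score"],x["centre"],w2s(p,plane(f,T,x["centre"],.111)).round(1))
hsv=cv2.cvtColor(f["img"],cv2.COLOR_RGB2HSV); m=((hsv[...,0]<6)|(hsv[...,0]>174))&(hsv[...,1]>170)&(hsv[...,2]>80)
n,l,st,c=cv2.connectedComponentsWithStats(m.astype(np.uint8))
for i in range(1,n):
    if st[i,4]>80: print(st[i],w2s(p,plane(f,T,c[i],.111)).round(1),"y edges",[w2s(p,plane(f,T,(c[i][0],v),.111)).round(1)[1] for v in (st[i,1],st[i,1]+st[i,3])])
rot=tilt(p[2]); th=.128
movep(W(tb(th,-70)),rot); print(move_l(W(tb(th)),0.1,until_force=12))
grab(40); s=get_state(); print("gap",s["finger_gap"],s["contact_force"].round(1),s["clock"])
E
```

```text
0.55 [291.3, 115.9] [-91.6  87.1 111. ]
[ 265  105   49   25 1129] [-93.4  86.3 111. ] y edges [np.float64(94.2), np.float64(77.6)]
False
gap 0.14904753811751076 [-4.  -1.8  1.1] 29.625
```

Catch at y≈87, so it is fully across (travel 18 mm). The bar is gripped, and next I raise the lid.

```bash
python3 - <<'E'
from h import *
p=json.load(open("pose.json")); rot=tilt(p[2]); W=lambda P:S2W(p,P)[0]
for th in np.arange(.25,1.56,.13):
    th=min(th,1.54); h=move_l(W(tb(th)),0.12,until_force=35); s=get_state()
    print(round(th,2),h,w2s(p,s["position"]).round(0),s["contact_force"].round(1),round(s["finger_gap"],3),s["clock"])
    if h: break
E
```

```text
0.25 False [-90. -70. 152.] [-8.9 -3.8  2.8] 0.147 30.0
0.38 False [-81. -70. 178.] [-17.7  -5.5   8.4] 0.147 30.3917
0.51 False [-68. -70. 203.] [-26.6  -4.3  16.5] 0.141 30.7833
0.64 False [-50. -70. 227.] [-31.2  -2.7  25.6] 0.143 31.175
0.77 False [-26. -69. 250.] [-22.7   1.8  25.5] 0.143 31.5667
0.9 False [ -1. -69. 269.] [-11.7   3.   16.8] 0.144 31.9583
1.03 False [ 24. -68. 283.] [-4.7  3.9 11.8] 0.148 32.35
1.16 False [ 51. -68. 294.] [-2.6  5.8  9.2] 0.144 32.7417
1.29 False [ 78. -68. 301.] [-1.8  5.3  6.5] 0.143 33.1333
1.42 False [106. -67. 304.] [-1.3  6.2  3.6] 0.143 33.525
1.54 False [133. -67. 304.] [0.5 6.3 2.4] 0.145 33.8917
```

```bash
python3 - <<'E'
from h import *
p=json.load(open("pose.json")); W=lambda P:S2W(p,P)[0]
let_go(); sleep(.1); move_l(W(tb(1.54,-80)),0.25)
movep(W([-40,60,330]),down(p[2]))
movep([.436,.287,.25],down(.2)); f,T=wrist("pics/w7.png")
for d in silhouettes("wrist","rack_center"):
    c=np.argwhere(d["mask"])[:,::-1].astype(np.float32)
    print(d["score"],d["centre"],c.min(0),c.max(0))
    P=np.array([plane(f,T,u,.035)[:2] for u in c]).astype(np.float32); print(cv2.minAreaRect(P))
for x in tip_of("wrist","rack_center"): print(x["score"],x["centre"],plane(f,T,x["centre"],.0375).round(4))
print(get_state()["clock"])
E
```

```text
0.9 [284.2, 124.5] [246.  73.] [320. 176.]
((0.43817782402038574, 0.35060346126556396), (0.0780877098441124, 0.10683237016201019), 13.009129524230957)
0.84 [398.4, 14.1] [356.   0.] [433.  34.]
((0.5222885608673096, 0.4744359850883484), (0.07548946887254715, 0.029829341918230057), 11.39030647277832)
0.79 [125.0, 48.6] [13.  0.] [208. 114.]
((0.25693318247795105, 0.3819066882133484), (0.19196178019046783, 0.10643226653337479), 11.390312194824219)
0.89 [283.7, 125.4] [0.4375 0.352  0.0375]
0.63 [108.5, 37.1] [0.2489 0.4008 0.0375]
37.1917
```

View pics/w7.png

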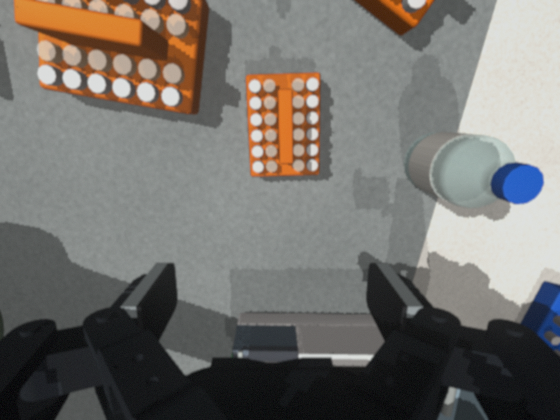

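The wrist view shows the small rack alone at (284,125), rib across the jaws, with the bottle clear at (470,170). Size 78×107 mm, yaw about 13°. Now I pick it up.

```bash
python3 - <<'E'
from h import *
p=json.load(open("pose.json")); W=lambda P:S2W(p,P)[0]; yaw=.225
movep([.4375,.351,.15],down(yaw)); print(move_l([.4375,.351,.046],0.12,until_force=10))
s=get_state(); print(s["position"].round(4))
grab(60); s1=get_state(); print("gap",s1["finger_gap"]*85,s1["contact_force"].round(1))
move_l([.4375,.351,.215],0.15); sleep(.2); s2=get_state(); print(s2["finger_gap"]*85,(s2["contact_force"]-s["contact_force"]).round(2))
P=w2s(p,s2["position"]); print(P)
Q=W([-70,0,230]); movep([Q[0],Q[1],.23],down(p[2]))
move_l(W([20,0,230]),0.2); f,T=wrist("pics/w8.png"); s=get_state(); print(s["finger_gap"]*85,s["clock"])
E
```

```text
False
[0.4382 0.3513 0.0469]
gap 12.916654917013185 [-0.1 -0.1  0.6]
12.627518585256151 [-0.6  -0.84 -2.41]
[-81.68617571 375.28971594 214.2006315 ]
13.172615575485585 42.925
```

View pics/w8.png

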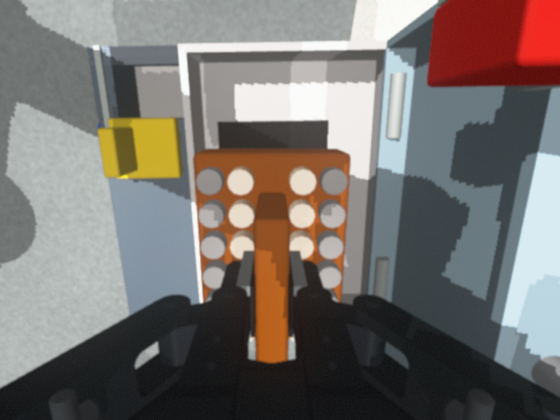

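The rack hangs upright and square over the chamber, with the black pad visible below at (272,133). The red catch is well to the side at (500,40). I'll check the offset along y, then lower it.

```bash
python3 - <<'E'
from h import *
p=json.load(open("pose.json")); W=lambda P:S2W(p,P)[0]
f,T=wrist()
e=w2s(p,plane(f,T,(272,151),.184+.035)); print("far edge",e); dy=55-e[1]
print("dy",dy); dy=dy if abs(dy)<12 else 0
move_l(W([20,dy,110]),0.15)
print(move_l(W([20,dy,86]),0.03,until_force=6)); s=get_state(); print(w2s(p,s["position"]).round(1),s["contact_force"].round(1))
let_go(); sleep(.3); move_l(W([20,dy,170]),0.15); move_l(W([-60,dy,260]),0.3)
movep(W([-60,-60,330]),down(p[2])); f,T=wrist("pics/w9.png")
for x in tip_of("wrist","rack_center")[:1]: print(x["score"],w2s(p,plane(f,T,x["centre"],.0795)).round(1))
for d in silhouettes("wrist","rack_center")[:1]:
    c=np.argwhere(d["mask"])[:,::-1]; P=np.array([w2s(p,plane(f,T,u,.077))[:2] for u in c]).astype(np.float32); print(cv2.minAreaRect(P))
g=grab_frame("scene"); cv2.imwrite("pics/s9.png",np.vstack([np.hstack([cv2.resize(f["img"],(400,300)),cv2.resize(g["img"][100:310,140:420],(400,300))])])[:,:,::-1])
print(get_state()["clock"])
E
```

```text
far edge [ 18.94594448  57.19416478 219.        ]
dy -2.1941647797875703
True
[19.8 -2.1 88.1] [0.6 0.  4.9]
0.69 [19.4  0.9 79.5]
((16.969173431396484, -2.9947357177734375), (108.49935913085938, 81.86864471435547), 89.92291259765625)
47.5083
```

View pics/s9.png

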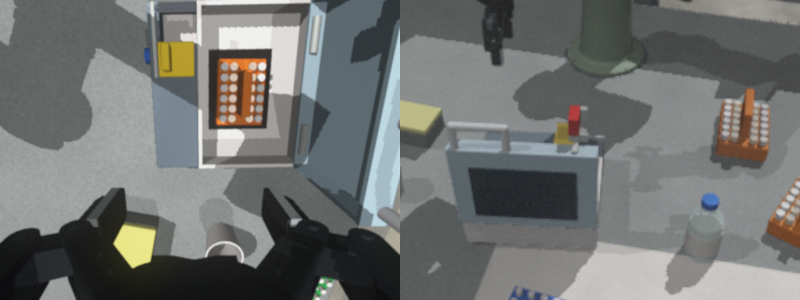

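The rack is flat and centred on the pad (x≈19, y≈1, square to the shaker). The lid stands upright, the bystanders are in place and the arm is clear, so I'm handing in.

```bash
python3 -c "
from cell import *
print(get_state()['contact_force']); sign_off()"
```

```text
[-0.1601488   0.35003933 -0.19453677]
the job is handed in; nothing more can be done
```

The rack is loaded and the job is handed in at about 48 s on the robot's clock; `sign_off()` gives no verdict.

**What I did:** I slid the latch fully open and lifted the lid to the catch's stop at about 0.13 rad. I then pushed the red catch about 18 mm across and raised the lid to about 1.54 rad. Last, I set the smallest orange rack on the pad.

**Last checks:**
- **Rack:** its centre is at about x 19, y 1 mm (target x 20, y 0), and it looks square to the shaker and flat on the pad. A second measure, from its outline, gave x 17, y -3 mm.
- **Lid:** it stands upright in the last picture.
- **Bystanders:** the tip box, bottle and beaker look undisturbed in the last pictures; I did not measure their positions again.
- **Arm:** it is clear of everything, with contact force close to zero.

**What went wrong:** my first reach for the bar failed because the open fingers landed on the lid's front edge. The tool force read about 47 N on contact, then 72 N as I closed the fingers. That is under the 120 N wrist limit. It would break the 40 N limit only if the gripper's body, not just the fingers, was pressing, which I think did not happen but could not confirm. That attempt also raised the lid to about 0.08 rad without a proper grip. The catch was still hooked then, and I regripped with the tool tilted 25° and carried on in order. During the raise, forces per axis reached about 31 N.

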